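# Clamp the citrus juicer to its board

### The arm

A 7-joint arm with a two-finger parallel gripper is mounted at the origin on the work surface. World frame = base frame: x ahead of the robot, y to its left, z up, the work surface at z = 0. Lengths are in m, angles in rad, forces in N, time in s.
With the tool pointing down it reaches from about 0.425 to 0.825 m from the base axis. Payload 3.6 kg.
Tool frame: the origin (TCP) lies midway between the tips of the shut fingers; the grasp point (between the pads) lies 19 mm behind it; z points along the fingers, y is the direction in which the jaws open and shut (so a half turn about z gives the same grasp; the last joint's range is limited). The gripper opens to 93 mm and grips with 3 to 60 N. Pads are 15 mm wide; open, the fingers measure 128 mm over their backs; the gripper's body (75 mm by 188 mm) begins 65 mm behind the grasp point.
Start: joints at [-1.339, 0.615, -0.013, 1.423, 0.008, 1.103, -0.04], TCP at [0.166, 0.628, 0.219] pointing down, gripper open.
Joint ranges: [-3.12, 3.12], [-0.3, 2.06], [-1.34, 1.32], [0.26, 2.42], [-1.36, 4.5], [0.01, 1.98], [-2.84, 2.84]. Speed limits (rad/s): [2.79, 2.79, 3.14, 3.14, 3.14, 3.14, 3.14].

### API

Orientations are given as [roll, pitch, yaw] about the fixed x, y, z axes, in that order (R = Rz(yaw) Ry(pitch) Rx(roll)).
In Python, from bench import sensors, capture, camera_model, job, find_in gives the robot as it stands. The module is installed in compiled form; this text tells all that it offers.
- The arm moves only by the tool apply_moves, never from a script. Its argument "series" is text: rows parted by semicolons, each of 4 numbers parted by spaces: the shift along the world's x, y, z in mm, then the turn about the world's z in rad. In form: dx dy dz roll; .... A call has 1 to 5 rows; each row shifts and turns the commanded pose from where the row before left it; what a row does not reach is not made up. A row lasts 1/8 s, in which the tool goes at most 62.5 mm and 10.7 degrees, less where a joint would pass 70% of its speed; a pose out of reach is approached as far as the arm can. A call with a gripper value outside its range is refused whole. "fingers" is the opening in per cent of the stroke, from 0 (shut) to 100 (fully open), set as the call begins (left out, the last holds). The fingers move at their own pace and stop on an object; "squeeze" is the grip in N (left out, the last holds). Time passes only in rows, so rows that do not move let the fingers close. It gives the time, the measured TCP pose, the force and the opening at its end, in the units of the state.
- sensors.state(): the state, without advancing time (a new reading comes with each control period).
- capture(name): name is "scene" or "top" or "wrist"; returns the picture (384x512x3 uint8, red, green, blue); there is no depth.
- camera_model(name): a dict with "fx", "fy", "cx", "cy" (pixels), "dist_coeffs" ([k1, k2, p1, p2, k3] as OpenCV has them; the pictures are not rectified), "cam_to_world" (4x4, takes a point from camera to world coordinates); the wrist camera has in their place "tool_from_camera" (4x4, takes a point from camera to tool coordinates, whose origin is the TCP and whose axes are the flange's). Camera axes: x right, y down, z forward; pixel columns grow to the right and rows downward; lengths in m; the calibration is good to about 2 mm. A picture is of the moment at which its call begins: read the wrist's pose just before it. camera_model takes no time and is no camera call.
- job.job_done(): hands the job in, once; it reports no verdict.
Trained networks look in the newest picture that a camera, given by its name, has taken for a name from the list of things; names that differ only in an ending like _2 or _b are one class to them, and where a whole thing is asked for, a point or a joint stands for the part that bears it (a point fixed in the world has none). Each returns a list of dicts, best first, with "confidence" (0 to 1); they miss things now and then, are a little off and sometimes report something else, mostly with a low value. They report only what shows in the picture. A call takes as long as a camera call. They do not tell look-alikes from the thing itself.
- find_in(target, camera): "bbox" ([left, top, right, bottom] in pixels, round what is visible of it).
The state is a dict: "time": time; "q": joint angles; "joint_velocities": joint speeds; "tau": joint torques, N m; "tool_pos": TCP position; "tcp_rot": TCP orientation; "wrist_force": force on the tool from outside, world axes, zero at the start; "torque": the same for the moment, N m; "width": finger opening in m.
Only numpy, scipy, OpenCV 4.12 (cv2) and the standard library are available. Lean on these libraries where they do the work, as an engineer would, in place of code of your own. Each camera call takes 0.05 s, during which the arm holds its last target.

### The job

Get the citrus juicer ready for pressing oranges: slide the yellow juicer along the green board so that its flat tongue goes in under the screw clamp, straight and right up against the back of the clamp, then turn the clamp's T-bar clockwise until the pad comes down on the tongue and snug it up by feel. It should be firmly held but not cranked hard, as the moulded tongue cracks, and nothing else on the counter may be knocked about.

Things in the scene. Friction and masses are not known exactly. Their poses are not given: they have to be found in the camera images.
- clamp: Fixed green board 425 x 220 x 20 mm lying on the counter, with a dark blue C-frame screw clamp bolted on. Origin: underside of the board below the screw's vertical axis. x runs along the board from the clamp's open mouth to the back of its frame; board x -310 to 115, y -110 to 110 mm. The frame's arm and boss (38 mm thick) end 128 mm above the counter; the T-bar turns above them.
- stop (a point): Middle of the flat upright back face of the clamp's mouth (70 mm wide, 12 mm high), which the tongue has to touch: 35 mm behind the screw axis, 6 mm above the board's top. Axes as clamp.
- bar_mid (a point): Middle of the level steel T-bar, on the screw's vertical axis, 166 to 171 mm above the counter at the start. The screw head there is 26 mm thick and rises 14 mm above the bar's centre. Turning clockwise seen from above drives screw, bar and pad down, 6 mm a turn; the screw stays where it is left. 28 mm are free below the bar, and nothing stands in its sweep: closed fingers can push it round.
- bar_end (a point): One end of the T-bar: a black 14 mm ball 70 mm from the axis; both ends alike, bar 10 mm thick. Felt while it turns, 45 mm from the axis, the free screw takes a push of about 1 N. Once the pad bears on the tongue this climbs by about 1.1 N per 0.1 rad: 5 to 7 N (0.22 to 0.32 N m) is properly snug, under 4 N loose, over 9 N cracks the tongue. A halted bar pushes back less.
- pad_face (a point): Centre of the underside of the clamp's round black pad (28 mm across), on the screw axis. At the start it is 4 to 10 mm higher than the tongue's top.
- pad: The clamp's pad itself; origin at the centre of its underside, turns with the screw.
- juicer: Loose yellow plastic citrus juicer, 0.3 to 0.5 kg, standing on the green board: an open dish 108 mm across and 36 mm high with a ribbed reamer 59 mm high in its middle, a handle to -x and a flat tongue to +x. Origin: underside, below the reamer; z up.
- handle (a point): Centre of the juicer's bar handle: 60 mm long along x, 20 mm wide (y), 22 mm high, 78 mm from the dish's centre on the -x side and 25 mm above the juicer's underside (14 mm free below it). Axes as juicer. Grip it across y from above.
- tongue_end (a point): Middle of the square end face of the juicer's tongue, 115 mm from the dish's centre on the +x side, 6 mm above the underside. The tongue is 60 mm wide and 12 mm thick and lies flat on the board. Axes as juicer.
- orange_a: Loose half orange, 72 mm across, 34 mm high, cut side up, standing on the green board beside the clamp's frame. To be left alone.
- orange_b: Loose half orange like the other, on the counter. To be left alone.
- bowl: Loose black bowl, 170 mm across, 55 mm high. To be left alone.
- cup: Loose clear cup, 92 mm across, 95 mm high. To be left alone.
- scoop: Loose steel scoop with a handle, 190 mm long, 28 mm high. To be left alone.
- canister: Loose teal jar with a white lid, 84 mm across, 130 mm high. To be left alone.
- spatula: Loose cream spatula, 240 mm long, lying flat. To be left alone.
Mind the look-alikes: they are no part of the job. There is more than one size of the juicer; the job needs the smaller.

How it is judged:
By the outcome, as a careful person would: the job done as asked, in the order asked, and still so for the second after the job is handed in, with the robot touching nothing.
It also fails if it takes over 72 s, if anything falls off the work surface, if the arm or the gripper's body presses on something with over 40 N, if the wrist force passes 120 N, or if a joint passes its speed limit or range.

## Working session

There is one attempt and no reset: what is moved stays moved. The work goes in short steps, Python scripts to look and compute and a tool call to move; the robot and the scene stay as the last step left them, time stands still between calls to the robot, and variables do not carry over. Pictures are saved under pics/ and viewed, and the job is handed in when it is done.

Besides the shell and the picture viewer there is one more tool, called after "Request:" in YAML: its name, and indented under it one key for each argument. apply_moves: Moves the arm, as the interface text tells. Its arguments: {"type":"object","properties":{"series":{"type":"string"},"fingers":{"type":"number"},"squeeze":{"type":"number"}},"required":["series"]}

```bash
mkdir -p pics; ls
python3 - <<'E'
from bench import sensors, capture, camera_model, job, find_in
import cv2
s=sensors.state()
for k,v in s.items(): print(k,v)
for n in ("scene","top","wrist"):
    im=capture(n); cv2.imwrite(f"pics/{n}0.png",cv2.cvtColor(im,cv2.COLOR_RGB2BGR)); print(n,camera_model(n))
for t in ("juicer","handle","tongue_end","bar_end","bar_mid","clamp"):
    for c in ("top","scene"): print(t,c,[(d['bbox'],round(d['confidence'],2)) for d in find_in(t,c)][:4])
E
```

```text
pics
time 0.0
q [-1.33952931  0.61593133 -0.01260067  1.42488156  0.00810599  1.10340616
 -0.04037194]
joint_velocities [ 0.0015936   0.00083631 -0.00021543 -0.00084488  0.0012136   0.00054449
 -0.00200371]
tau [ 4.42505907e-04 -4.58949065e+01  2.09214315e-01 -1.65742475e+01
 -6.10971171e-02  2.06044730e-02  2.31970807e-04]
tool_pos [0.16549913 0.62776009 0.21747912]
tcp_rot [-3.13901714e+00  5.16310043e-05  2.88391003e+00]
wrist_force [-0.19533883 -0.74252743  0.73822829]
torque [ 0.06217581 -0.01070777  0.04187739]
width 0.09268948212973906
scene {'fx': 356.8654598032011, 'fy': 356.8654598032011, 'cx': 255.5024348417743, 'cy': 190.5049642688573, 'dist_coeffs': array([-0.00592059,  0.        ,  0.        ,  0.        ,  0.        ]), 'cam_to_world': array([[ 0.76866571,  0.55483813, -0.31828868,  0.95022291],
       [ 0.63963972, -0.66381933,  0.3875628 , -0.57807858],
       [ 0.00374844, -0.50149632, -0.86515166,  1.33133019],
       [ 0.        ,  0.        ,  0.        ,  1.        ]])}
top {'fx': 363.1407902580977, 'fy': 363.1407902580977, 'cx': 250.87793464782035, 'cy': 194.30
[... 1109 characters left out ...]
p [([189.0, 174.5, 244.3, 195.5], 0.87), ([135.7, 247.9, 212.5, 285.3], 0.64)]
handle scene [([226.4, 109.6, 270.9, 160.0], 0.93), ([270.4, 173.6, 303.1, 207.5], 0.89), ([155.4, 215.2, 200.9, 246.5], 0.53)]
tongue_end top [([187.2, 168.4, 246.8, 198.0], 0.82), ([137.0, 249.2, 213.3, 285.4], 0.79)]
tongue_end scene [([226.0, 109.9, 275.0, 159.1], 0.81)]
bar_end top [([169.2, 165.3, 188.4, 185.1], 0.52)]
bar_end scene [([300.8, 139.9, 315.4, 174.7], 0.55)]
bar_mid top [([158.9, 161.0, 187.3, 197.9], 0.56)]
bar_mid scene [([302.2, 140.9, 316.4, 168.9], 0.58)]
clamp top [([152.6, 157.1, 262.6, 217.3], 0.77), ([189.3, 169.1, 246.7, 201.4], 0.71)]
clamp scene [([233.4, 138.2, 340.3, 240.8], 0.92)]
```

View pics/scene0.png

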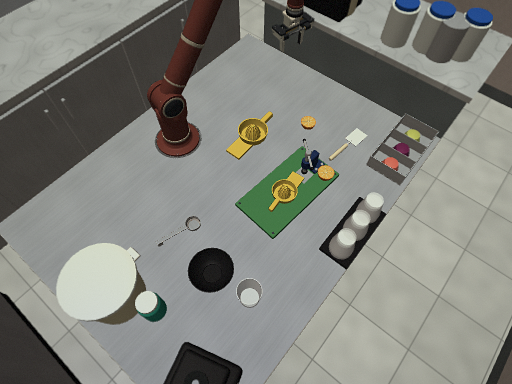

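View pics/top0.png

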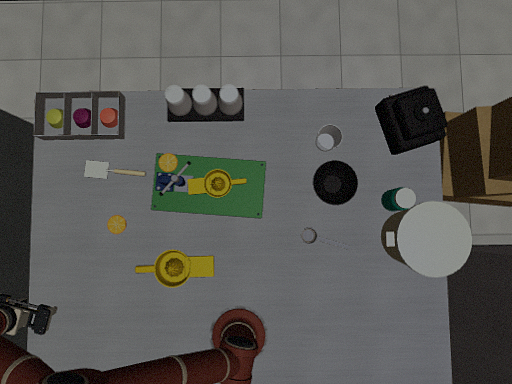

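Run:
```python
import cv2
a=cv2.imread('pics/top0.png')[140:300,120:290]
cv2.imwrite('pics/topcrop.png',cv2.resize(a,None,fx=4.5,fy=3.75*1.0,interpolation=cv2.INTER_CUBIC) if 0 else cv2.resize(a,(637,600),interpolation=cv2.INTER_CUBIC))
a=cv2.imread('pics/scene0.png')[90:250,200:370]
cv2.imwrite('pics/scenecrop.png',cv2.resize(a,(637,600),interpolation=cv2.INTER_CUBIC))
```

```text
(no output)
```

View pics/topcrop.png

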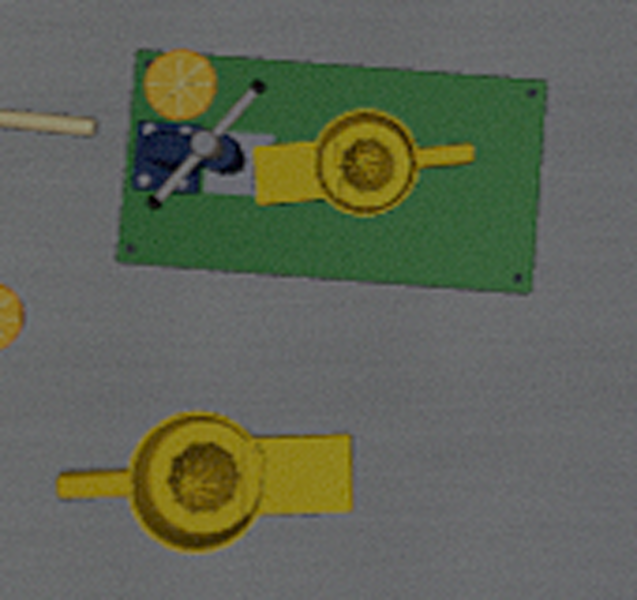

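View pics/scenecrop.png

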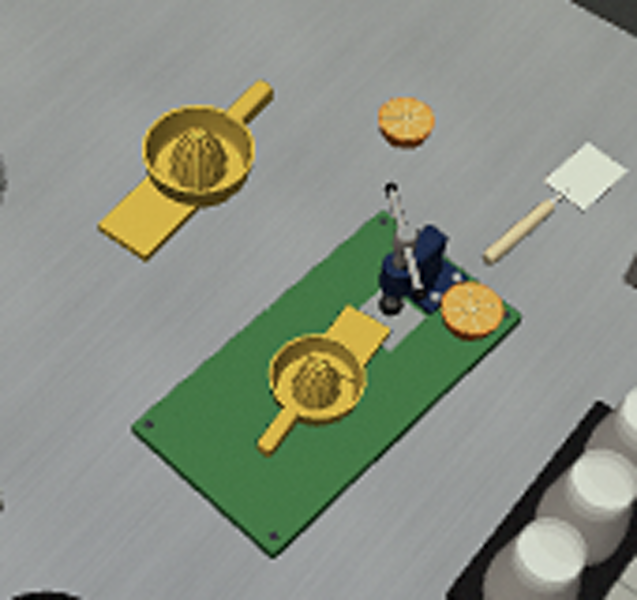

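The candidate juicers in the top picture are a small one on the green board at about (218,184) and a big one on the counter at about (172,267). By the description I take the one on the board; the close crop confirms it is smaller, with its tongue pointing at the clamp. The half oranges are at (168,162) and (117,225).

```bash
cat > h.py <<'E'
import numpy as np, cv2
from scipy.spatial.transform import Rotation as Ro
from bench import sensors, capture, camera_model, find_in
def T_wrist(s):
    m=camera_model("wrist"); T=np.eye(4); T[:3,:3]=Ro.from_euler('xyz',s['tcp_rot']).as_matrix(); T[:3,3]=s['tool_pos']
    return T@np.asarray(m['tool_from_camera'])
def KD(n):
    m=camera_model(n); return np.array([[m['fx'],0,m['cx']],[0,m['fy'],m['cy']],[0,0,1]]),np.array(m['dist_coeffs'])
def C(n): return np.array(camera_model(n)['cam_to_world'])
def toplane(n,px,z,T=None):
    K,D=KD(n); T=C(n) if T is None else T
    p=cv2.undistortPoints(np.array(px,float).reshape(-1,1,2),K,D).reshape(-1,2)
    d=np.c_[p,np.ones(len(p))]@T[:3,:3].T
    return T[:3,3]+d*((z-T[2,3])/d[:,2])[:,None]
def proj(n,P,T=None):
    K,D=KD(n); T=C(n) if T is None else T; R=T[:3,:3].T
    return cv2.projectPoints(np.array(P,float).reshape(-1,1,3),cv2.Rodrigues(R)[0],-R@T[:3,3],K,D)[0].reshape(-1,2)
def snap(n,name):
    s=sensors.state(); im=cv2.cvtColor(capture(n),cv2.COLOR_RGB2BGR); cv2.imwrite(f"pics/{name}.png",im); return im,s
E
python3 - <<'E'
from h import *
# crop coords -> full: x=120+u*170/637, y=140+v*160/600
f=lambda u,v:(120+u*170/637,140+v*160/600)
b=toplane('top',[f(137,49),f(546,80),f(530,293),f(117,262)],.02)
print('board',b.round(4))
g=lambda u,v:(200+u*170/637,90+v*160/600)
print('board scene',toplane('scene',[g(520,315),g(274,553),g(133,430),g(388,212)],.02).round(4))
print('tongue corners',toplane('top',[f(254,148),f(258,204)],.032).round(4))
print('handle end',toplane('top',[f(474,153)],.056).round(4))
print('reamer',toplane('top',[f(367,163)],.079).round(4))
print('balls',toplane('top',[f(259,87),f(155,202)],.168).round(4))
E
```

```text
board [[ 0.6913  0.3082  0.02  ]
 [ 0.6538 -0.1116  0.02  ]
 [ 0.4363 -0.0919  0.02  ]
 [ 0.4729  0.3267  0.02  ]]
board scene [[ 0.6937  0.3068  0.02  ]
 [ 0.6582 -0.1107  0.02  ]
 [ 0.4475 -0.0961  0.02  ]
 [ 0.4877  0.3293  0.02  ]]
tongue corners [[0.5859 0.1856 0.032 ]
 [0.5291 0.1815 0.032 ]]
handle end [[ 0.5752 -0.0372  0.056 ]]
reamer [[0.564  0.0671 0.079 ]]
balls [[0.6252 0.1577 0.168 ]
 [0.5209 0.2522 0.168 ]]
```

Request:
apply_moves:
  series: "34 -44 10 -0.1; 34 -44 10 -0.1; 34 -44 10 -0.1; 34 -44 10 -0.1; 34 -44 10 -0.1"

```text
time: 1.38
tool_pos: [0.3367, 0.4071, 0.2693]
tcp_rot: [3.141, -0.0, 2.381]
wrist_force: [0.2, 0.5, -0.3]
width: 0.0931
```

Request:
apply_moves:
  series: "34 -44 10 -0.1; 34 -44 10 -0.1; 34 -44 10 -0.1; 34 -44 0 -0.1; 34 -44 0 -0.1"

```text
time: 2.0
tool_pos: [0.5067, 0.1872, 0.2992]
tcp_rot: [3.14, -0.001, 1.881]
wrist_force: [-0.0, 0.9, 0.8]
width: 0.0924
```

Request:
apply_moves:
  series: "32 -44 0 -0.1; 33 -44 0 -0.12; 0 0 0 0; 0 0 0 0"

```text
time: 2.5
tool_pos: [0.5703, 0.1014, 0.2984]
tcp_rot: [-3.141, -0.001, 1.665]
wrist_force: [-0.2, 0.3, -0.4]
width: 0.093
```

Run:
```python
from h import *
im,s=snap('wrist','w1'); print(s['time'],s['tool_pos'],s['tcp_rot'],s['wrist_force'],abs(s['joint_velocities']).max())
cv2.imwrite('pics/w1b.png',cv2.resize(im,(800,600),interpolation=cv2.INTER_CUBIC))
```

```text
2.5 [0.57031804 0.10139031 0.29842352] [-3.14080615e+00 -1.16258881e-03  1.66503231e+00] [-0.15998159  0.31426113 -0.42387087] 0.025442495293355075
```

View pics/w1b.png

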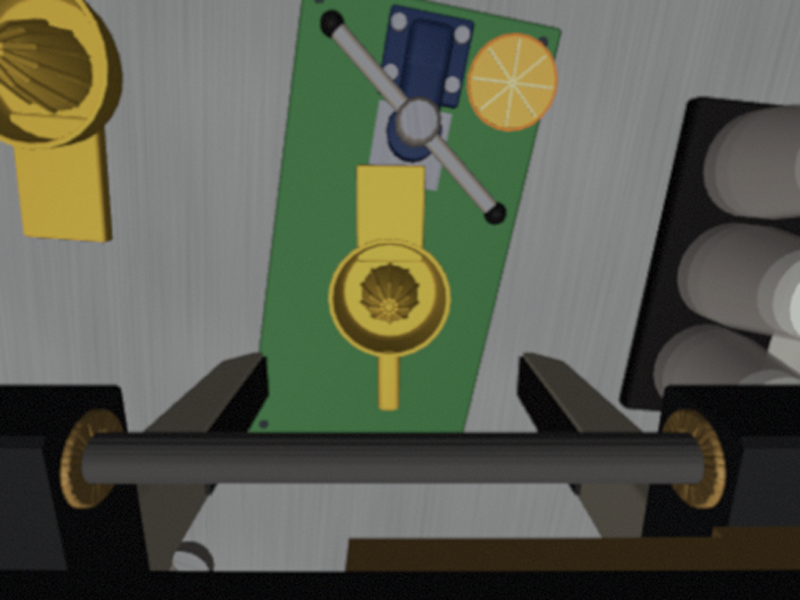

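The picture shows the juicer below and to the left of the clamp: tongue end at about (390,167), handle at (388,382), screw head at (418,120), in the 800x600 view. Measuring edges now.

```bash
cat > meas.py <<'E'
from h import *
def edges(im,T,rows,cols,mask,z):
    # per row left/right extents
    L=[];R=[]
    for r in range(*rows):
        c=np.where(mask[r,cols[0]:cols[1]])[0]
        if len(c)<3: continue
        L.append((c[0]+cols[0]-.5,r)); R.append((c[-1]+cols[0]+.5,r))
    out=[]
    for e in (L,R):
        P=toplane('wrist',e,z,T)[:,:2]
        v=cv2.fitLine(P.astype(np.float32),cv2.DIST_HUBER,0,1e-4,1e-4).ravel()
        if v[1]<0: v[:2]*=-1
        out.append((np.degrees(np.arctan2(v[1],v[0])),v[2:],np.ptp(P,axis=0)))
    return out
E
python3 - <<'E'
from meas import *
im=cv2.imread('pics/w1.png'); 
class S: pass
s=sensors.state(); T=T_wrist(s); print(T[:3,3],s['time'])
hsv=cv2.cvtColor(im,cv2.COLOR_BGR2HSV)
y=((hsv[...,0]>18)&(hsv[...,0]<32)&(hsv[...,1]>110)&(hsv[...,2]>70))
g=((hsv[...,0]>45)&(hsv[...,0]<80)&(hsv[...,1]>80))
k=512/800
def show(n,e):
    for x in e: print(n,[np.round(a,4) for a in x])
show('tongue',edges(im,T,(int(172*k),int(232*k)),(int(330*k),int(450*k)),y,.032))
show('handle',edges(im,T,(int(362*k),int(405*k)),(int(360*k),int(420*k)),y,.056))
# board left edge rows 20..330, right edge rows 230..425
show('boardL',edges(im,T,(int(20*k),int(330*k)),(int(240*k),int(560*k)),g,.02)[:1])
show('boardR',edges(im,T,(int(235*k),int(340*k)),(int(300*k),int(580*k)),g,.02)[1:])
show('boardR2',edges(im,T,(int(50*k),int(230*k)),(int(300*k),int(600*k)),g,.02)[1:])
# tongue end row
for c in (365,380,390,400,415):
    r=np.where(y[:int(200*k),int(c*k)])[0][0]; print('tongue end',c,toplane('wrist',[(c*k,r-.5)],.032,T).round(4))
for c in (382,388,394):
    col=y[:int(430*k),int(c*k)]; r=np.where(col)[0][-1]; print('handle end',c,r/k,toplane('wrist',[(c*k,r+.5)],.050,T).round(4))
print('reamer',toplane('wrist',[(389*k,303*k)],.079,T).round(4))
print('screw,balls',toplane('wrist',[(418*k,120*k),(332*k,22*k),(495*k,213*k)],.168,T).round(4))
print('screw top',toplane('wrist',[(418*k,120*k)],.182,T).round(4))
a=im[0:int(290*k),int(240*k):int(580*k)]; cv2.imwrite('pics/w1c.png',cv2.resize(a,None,fx=3.1,fy=3.1,interpolation=cv2.INTER_CUBIC)); print(a.shape)
E
```

```text
[0.56404418 0.17168707 0.46419388] 2.55
tongue [np.float32(94.4239), array([0.5328, 0.1529], dtype=float32), array([0.0039, 0.0498])]
tongue [np.float32(96.4525), array([0.5924, 0.1665], dtype=float32), array([0.0042, 0.0498])]
handle [np.float32(95.0591), array([ 0.5671, -0.0066], dtype=float32), array([0.0037, 0.0416])]
handle [np.float32(93.1667), array([ 0.5865, -0.004 ], dtype=float32), array([0.0027, 0.0417])]
boardL [np.float32(85.0806), array([0.4629, 0.1672], dtype=float32), array([0.0237, 0.2727])]
boardR [np.float32(84.7941), array([0.6722, 0.0904], dtype=float32), array([0.0095, 0.1013])]
boardR2 [np.float32(122.2556), array([0.6556, 0.2141], dtype=float32), array([0.0739, 0.1513])]
tongue end 365 [[0.5386 0.1862 0.032 ]]
tongue end 380 [[0.5516 0.1861 0.032 ]]
tongue end 390 [[0.5603 0.187  0.032 ]]
tongue end 400 [[0.5689 0.1878 0.032 ]]
tongue end 415 [[0.5818 0.1891 0.032 ]]
handle end 382 407.8125 [[ 0.5739 -0.0349  0.05  ]]
handle end 388 409.375 [[ 0.5797 -0.036   0.05  ]]
handle end 394 407.8125 [[ 0.5852 -0.0338  0.05  ]]
reamer [[0.5703 0.0756 0.079 ]]
screw,balls [[0.5753 0.2087 0.168 ]
 [0.5221 0.2551 0.168 ]
 [0.6278 0.1603 0.168 ]]
screw top [[0.5748 0.2069 0.182 ]]
(185, 218, 3)
```

View pics/w1c.png

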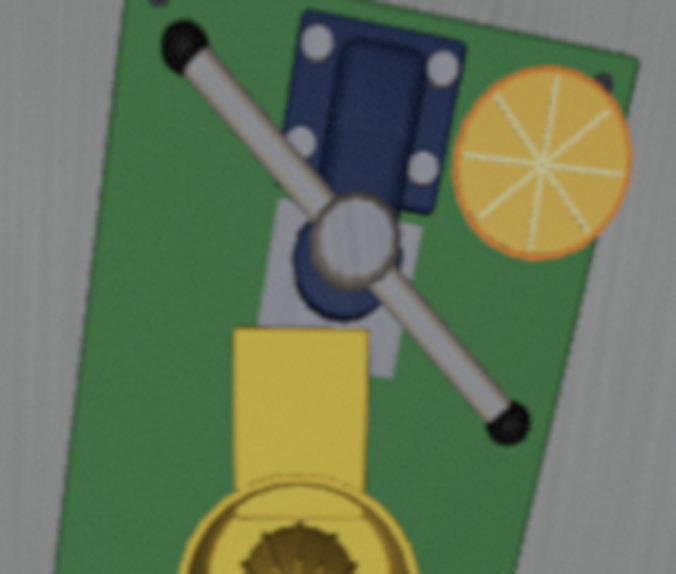

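Request:
apply_moves:
  series: "3 -53 0 -0.009; 3.5 -53.5 -10 0; 0 0 -60 0; 0 0 -60 0; 0 0 -60 0"
  fingers: 60

```text
time: 3.18
tool_pos: [0.5772, -0.0033, 0.1075]
tcp_rot: [3.14, -0.002, 1.659]
wrist_force: [0.5, 0.4, -0.4]
width: 0.0561
```

Request:
apply_moves:
  series: "0 0 -30 0; 0 0 0 0; 0 0 0 0"

```text
time: 3.55
tool_pos: [0.5784, -0.005, 0.0802]
tcp_rot: [3.139, -0.0, 1.657]
wrist_force: [1.0, -0.4, -0.8]
width: 0.0557
```

Run:
```python
from h import *
im,s=snap('wrist','w2'); print(s['time'],s['tool_pos'],s['tcp_rot'],s['wrist_force'])
cv2.imwrite('pics/w2b.png',cv2.resize(im,(800,600),interpolation=cv2.INTER_CUBIC))
```

```text
3.55 [ 0.57838264 -0.00495461  0.08019371] [ 3.13869988e+00 -2.99677550e-04  1.65670432e+00] [ 1.01416223 -0.38605865 -0.75355352]
```

View pics/w2b.png

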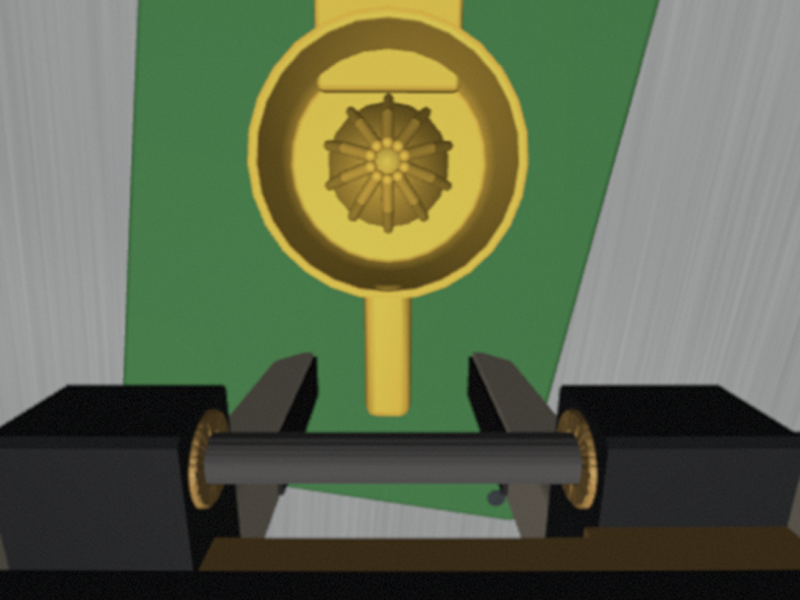

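The handle (388,350) sits between the fingers, about 2 mm left of their middle.

Request:
apply_moves:
  series: "-1.5 0 -30 0; 0 0 -22 0; 0 0 0 0; 0 0 0 0"

```text
time: 4.1
tool_pos: [0.5771, -0.0061, 0.0284]
tcp_rot: [3.138, 0.0, 1.655]
wrist_force: [0.4, 0.5, -0.5]
width: 0.0559
```

Request:
apply_moves:
  series: "0 0 0 0; 0 0 0 0; 0 0 0 0; 0 0 0 0; 0 0 0 0"
  fingers: 0
  squeeze: 30

```text
time: 4.72
tool_pos: [0.5759, -0.006, 0.0267]
tcp_rot: [3.141, -0.0, 1.654]
wrist_force: [0.1, -0.6, 0.4]
width: 0.0198
```

Request:
apply_moves:
  series: "-4 0 0 -0.034; -4 0 0 -0.034; -4 0 0 -0.034; -4 0 0 -0.034; -4 0 0 -0.036"

```text
time: 5.35
tool_pos: [0.5556, -0.0057, 0.0267]
tcp_rot: [3.141, -0.0, 1.481]
wrist_force: [1.3, 0.2, -0.1]
width: 0.0199
```

Request:
apply_moves:
  series: "0 0 0 0; 0 0 0 0"

```text
time: 5.6
tool_pos: [0.5555, -0.0058, 0.0267]
tcp_rot: [-3.141, -0.0, 1.483]
wrist_force: [0.2, 0.7, 1.2]
width: 0.0198
```

Run:
```python
from h import *
for n in ('top','scene','wrist'):
    im,s=snap(n,n+'3'); 
    if n=='top': a=im[140:240,130:280]
    elif n=='scene': a=im[120:230,220:350]
    else: a=im
    f=min(800/a.shape[1],600/a.shape[0]); cv2.imwrite(f'pics/{n}3b.png',cv2.resize(a,None,fx=f,fy=f,interpolation=cv2.INTER_CUBIC))
print(s['time'],s['tool_pos'],s['tcp_rot'],s['wrist_force'],s['width'])
```

```text
5.7 [ 0.55549477 -0.00574723  0.02671005] [-3.14100050e+00 -4.39028155e-04  1.48308945e+00] [-0.69941257  0.28226529  1.86846553] 0.01986886695101881
```

View pics/wrist3b.png

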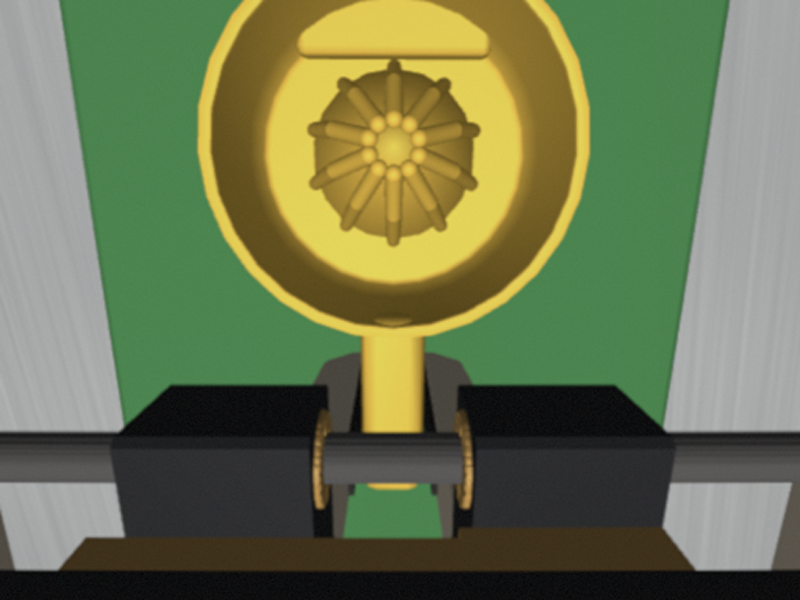

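View pics/scene3b.png

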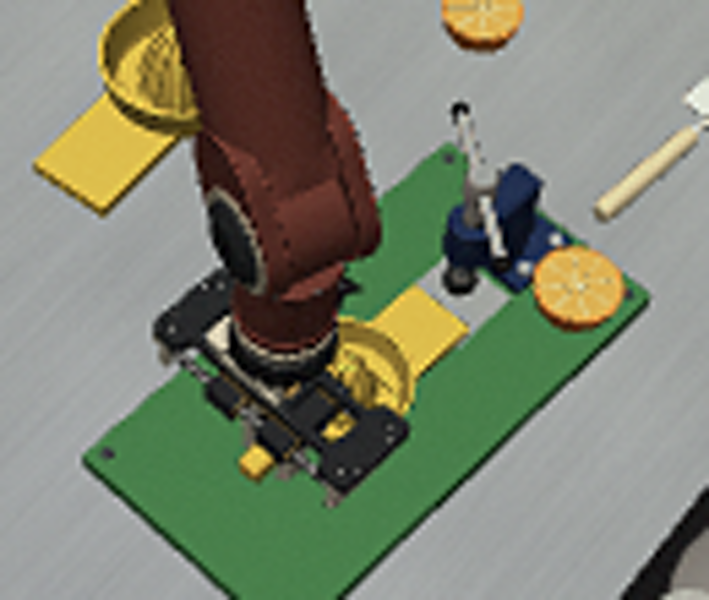

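View pics/top3b.png

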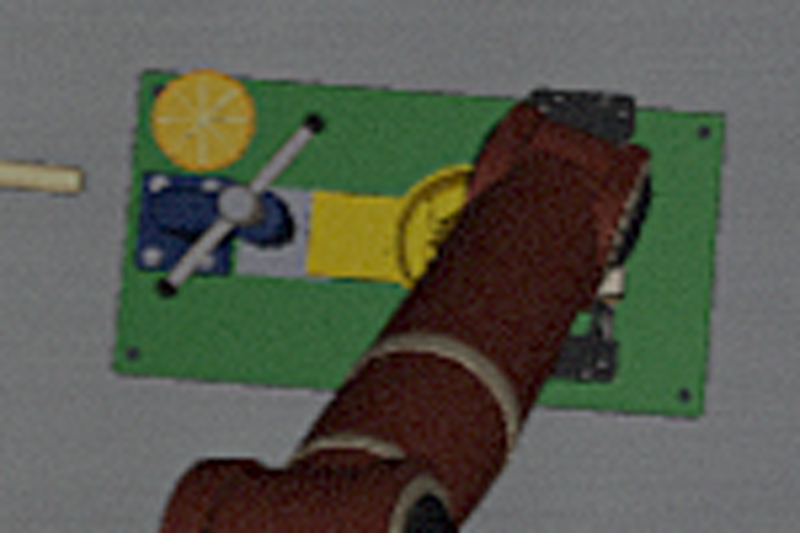

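Tongue is now in line with the grey plate under the clamp; the wrist view shows the board edges symmetric about the juicer. Advancing.

Request:
apply_moves:
  series: "0.7 8 0 0; 0.7 8 0 0; 0.7 8 0 0; 0.7 8 0 0; 0.7 8 0 0"

```text
time: 6.38
tool_pos: [0.5593, 0.0342, 0.0267]
tcp_rot: [3.141, 0.0, 1.483]
wrist_force: [-1.1, -4.5, 2.5]
width: 0.0196
```

Request:
apply_moves:
  series: "0.4 4 0 0; 0.4 4 0 0; 0.2 2 0 0; 0 0 0 0"

```text
time: 6.88
tool_pos: [0.5602, 0.0442, 0.0267]
tcp_rot: [3.142, -0.0, 1.483]
wrist_force: [0.8, -3.7, 4.3]
width: 0.0197
```

Request:
apply_moves:
  series: "0.1 1.5 0 0; 0.1 1.5 0 0; 0 0 0 0"

```text
time: 7.25
tool_pos: [0.5605, 0.0467, 0.0267]
tcp_rot: [3.141, 0.0, 1.482]
wrist_force: [-1.3, -4.9, 5.0]
width: 0.0199
```

Request:
apply_moves:
  series: "0.1 1 0 0; 0.1 1 0 0; 0 0 0 0"

```text
time: 7.62
tool_pos: [0.5606, 0.0486, 0.0267]
tcp_rot: [3.141, 0.0, 1.482]
wrist_force: [-0.3, -5.5, 4.6]
width: 0.0198
```

Request:
apply_moves:
  series: "0.1 1 0 0; 0.1 1 0 0; 0 0 0 0"

```text
time: 8.0
tool_pos: [0.5607, 0.0485, 0.0267]
tcp_rot: [3.141, 0.003, 1.481]
wrist_force: [-0.9, -8.6, 4.2]
width: 0.0197
```

Request:
apply_moves:
  series: "0.1 1 0 0; 0.1 1 0 0; 0 0 0 0"

```text
time: 8.38
tool_pos: [0.5606, 0.0485, 0.0267]
tcp_rot: [3.141, 0.005, 1.48]
wrist_force: [-1.0, -10.4, 5.2]
width: 0.0197
```

Request:
apply_moves:
  series: "0 -1.5 0 0; 0 0 0 0; 0 0 0 0"
  fingers: 50

```text
time: 8.75
tool_pos: [0.5607, 0.0535, 0.0262]
tcp_rot: [-3.14, -0.002, 1.485]
wrist_force: [-0.1, 0.3, 0.0]
width: 0.0442
```

Request:
apply_moves:
  series: "0 -2 30 0; 0 -10 55 0; 0 -10 60 0; 0 0 60 0; 0 0 60 0"

```text
time: 9.38
tool_pos: [0.5605, 0.0305, 0.2936]
tcp_rot: [-3.141, -0.001, 1.484]
wrist_force: [0.5, 0.3, 0.3]
width: 0.0463
```

Request:
apply_moves:
  series: "0 20 5 0; 0 40 0 0; 0 0 0 0; 0 0 0 0"
  fingers: 0

```text
time: 9.88
tool_pos: [0.5606, 0.0893, 0.2963]
tcp_rot: [-3.141, 0.001, 1.483]
wrist_force: [-0.6, -1.0, -0.7]
width: 0.0112
```

Run:
```python
from h import *
im,s=snap('wrist','w4'); print(s['time'],s['tool_pos'],s['tcp_rot'],s['wrist_force'])
np.save('w4T.npy',T_wrist(s))
cv2.imwrite('pics/w4b.png',cv2.resize(im,(800,600),interpolation=cv2.INTER_CUBIC))
```

```text
9.875 [0.56064088 0.08933657 0.2963284 ] [-3.14075711e+00  6.05778982e-04  1.48338828e+00] [-0.64677076 -1.04404949 -0.72913736]
```

View pics/w4b.png

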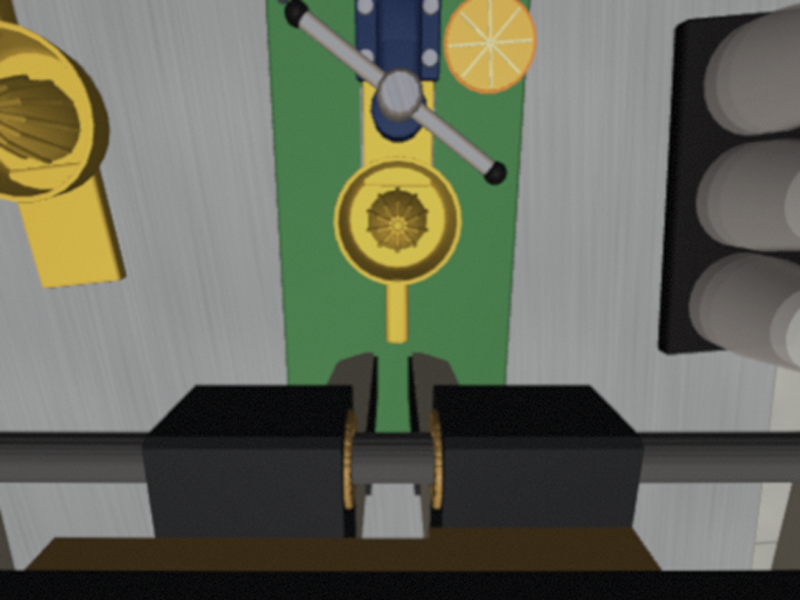

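The juicer is in straight line with the clamp axis (handle (397,312), dish (397,222), screw (399,92)), with the tongue under the boss. Checking numerically, and re-measuring the bar.

Run:
```python
from meas import *
im=cv2.imread('pics/w4.png'); T=np.load('w4T.npy'); k=512/800
hsv=cv2.cvtColor(im,cv2.COLOR_BGR2HSV)
y=((hsv[...,0]>18)&(hsv[...,0]<32)&(hsv[...,1]>110)&(hsv[...,2]>70))
g=((hsv[...,0]>45)&(hsv[...,0]<80)&(hsv[...,1]>80))
def show(n,e):
    for x in e: print(n,[np.round(a,4) for a in x])
show('tongue',edges(im,T,(int(88*k),int(156*k)),(int(340*k),int(455*k)),y,.032))
show('handle',edges(im,T,(int(290*k),int(338*k)),(int(370*k),int(425*k)),y,.056))
show('boardL',edges(im,T,(int(30*k),int(350*k)),(int(250*k),int(560*k)),g,.02)[:1])
show('boardR',edges(im,T,(int(190*k),int(350*k)),(int(300*k),int(560*k)),g,.02)[1:])
print('handle end',toplane('wrist',[(397*k,343*k)],.050,T).round(4))
print('screw,balls',toplane('wrist',[(399*k,93*k),(294*k,12*k),(494*k,173*k)],.168,T).round(4))
print('screw top',toplane('wrist',[(399*k,92*k)],.182,T).round(4))
a=im[0:int(170*k),int(280*k):int(520*k)]; cv2.imwrite('pics/w4c.png',cv2.resize(a,None,fx=5,fy=5,interpolation=cv2.INTER_CUBIC))
```

```text
tongue [np.float32(86.1144), array([0.547 , 0.2198], dtype=float32), array([0.004, 0.052])]
tongue [np.float32(158.2259), array([0.5885, 0.2015], dtype=float32), array([0.0549, 0.0519])]
handle [np.float32(84.7937), array([0.5507, 0.045 ], dtype=float32), array([0.0039, 0.0426])]
handle [np.float32(85.4549), array([0.5704, 0.0494], dtype=float32), array([0.0034, 0.0426])]
boardL [np.float32(84.9708), array([0.4627, 0.1586], dtype=float32), array([0.0252, 0.2794])]
boardR [np.float32(84.8686), array([0.6696, 0.0569], dtype=float32), array([0.014 , 0.1507])]
handle end [[0.5589 0.018  0.05  ]]
screw,balls [[0.5752 0.2079 0.168 ]
 [0.5212 0.2542 0.168 ]
 [0.6276 0.1592 0.168 ]]
screw top [[0.5749 0.2061 0.182 ]]
```

View pics/w4c.png

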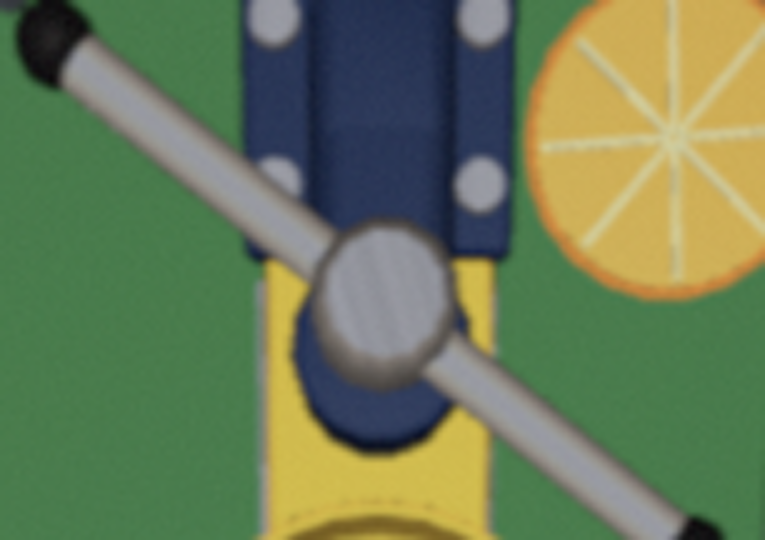

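The juicer's axis (85.1°) matches the board's (84.9°), and the contact was felt at the stop, so it is seated. Now the T-bar: screw axis about (0.575, 0.2075), bar at -0.73/2.41 rad. I push with shut fingers, finger back flat on the bar at 45 mm, with the tool turning along with it.

Request:
apply_moves:
  series: "-7 24 0 0.167; -7 24 0 0.167; -7 24 0 0.167; -7 24 0 0.167; -8 24 0 0.167"

```text
time: 10.55
tool_pos: [0.5251, 0.2085, 0.2966]
tcp_rot: [-3.141, 0.001, 2.32]
wrist_force: [-0.1, -0.5, 0.3]
width: 0.0001
```

Request:
apply_moves:
  series: "0 0 0 0.167; 0 0 0 0.165; 0 0 0 0; 0 0 0 0"

```text
time: 11.05
tool_pos: [0.5252, 0.2086, 0.2966]
tcp_rot: [-3.141, 0.0, 2.646]
wrist_force: [-0.1, -0.2, 0.3]
width: 0.0004
```

```bash
cat > rows.py <<'E'
import sys,numpy as np
from bench import sensors
A=np.array([.575,.2075]); R=50.3; off=.464
# args: phi_from(cmd) list of increments
def rows(phi,incs,pos=None):
    p=A*1e3+R*np.array([np.cos(phi+off),np.sin(phi+off)]) if pos is None else pos
    o=[];acc=np.zeros(2)
    for d in incs:
        phi+=d; n=A*1e3+R*np.array([np.cos(phi+off),np.sin(phi+off)])
        st=np.round(n-p,1); p=p+st; o.append(f"{st[0]} {st[1]} 0 {d:.3f}")
    return o,phi,p
if __name__=='__main__':
    phi=float(sys.argv[1]); d=float(sys.argv[2]); n=int(sys.argv[3])
    o,_,_=rows(phi,[d]*n)
    for i in range(0,n,5): print('; '.join(o[i:i+5]), ' -> %.3f'%(phi+d*min(n,i+5)))
E
python3 rows.py 2.65 -0.18 18
python3 - <<'E'
from h import *
s=sensors.state(); print(s['time'],s['tool_pos'],s['tcp_rot'],s['q'],s['width'],s['wrist_force'])
E
```

```text
1.1 9.0 0 -0.180; 2.6 8.6 0 -0.180; 4.2 8.1 0 -0.180; 5.5 7.1 0 -0.180; 6.7 6.1 0 -0.180  -> 1.750
7.7 4.7 0 -0.180; 8.4 3.3 0 -0.180; 8.9 1.7 0 -0.180; 9.0 0.2 0 -0.180; 9.0 -1.5 0 -0.180  -> 0.850
8.5 -3.1 0 -0.180; 7.8 -4.6 0 -0.180; 6.9 -5.8 0 -0.180; 5.7 -7.0 0 -0.180; 4.3 -8.0 0 -0.180  -> -0.050
2.9 -8.5 0 -0.180; 1.3 -9.0 0 -0.180; -0.3 -9.0 0 -0.180  -> -0.590
11.05 [0.52521409 0.2085642  0.29659431] [-3.14123161e+00  4.51027777e-05  2.64583789e+00] [-0.55580763  0.41903443  0.21179422  1.55832634 -0.09256389  1.1743424
  0.7490324 ] 0.0004347890485141945 [-0.09019346 -0.16350281  0.34360784]
```

Request:
apply_moves:
  series: "0 0 -55 0; 0 0 -45 0; 0 0 -25 0; 0 0 0 0"

```text
time: 11.55
tool_pos: [0.5237, 0.2088, 0.1698]
tcp_rot: [-3.137, -0.003, 2.648]
wrist_force: [0.3, -0.3, 1.2]
width: 0.0004
```

Request:
apply_moves:
  series: "0 0 -12 0; 0 0 -12 0; 0 0 0 0; 0 0 0 0"

```text
time: 12.05
tool_pos: [0.5253, 0.2096, 0.148]
tcp_rot: [3.141, 0.0, 2.65]
wrist_force: [0.4, 0.9, 0.3]
width: 0.0003
```

Run:
```python
from h import *
im,s=snap('wrist','w5'); print(s['time'],s['tool_pos'],s['tcp_rot'],s['wrist_force'])
cv2.imwrite('pics/w5b.png',cv2.resize(im,(800,600),interpolation=cv2.INTER_CUBIC))
```

```text
12.05 [0.52529597 0.20960419 0.14800094] [3.14102004e+00 4.80095383e-04 2.64972453e+00] [0.39950419 0.85963144 0.27703898]
```

View pics/w5b.png

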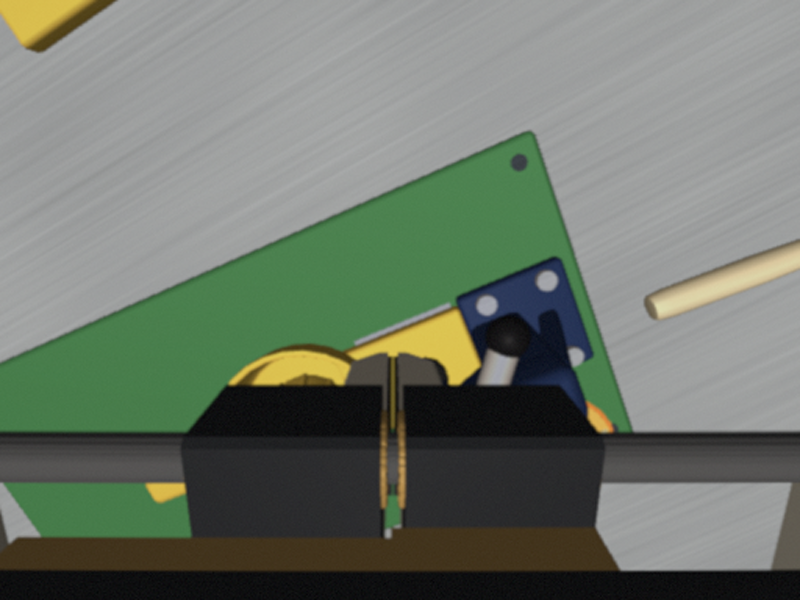

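The ball (508,338) lies ahead of the shut fingers (395,380) and nothing touches. The picture also shows the tongue's end right at the frame (475,340). Pushing.

Request:
apply_moves:
  series: "1.1 9.0 0 -0.18; 2.6 8.6 0 -0.18; 4.2 8.1 0 -0.18; 5.5 7.1 0 -0.18; 6.7 6.1 0 -0.18"

```text
time: 12.72
tool_pos: [0.5451, 0.2486, 0.148]
tcp_rot: [-3.141, -0.0, 1.744]
wrist_force: [-0.1, -1.1, -0.6]
width: 0.0008
```

Request:
apply_moves:
  series: "7.7 4.7 0 -0.18; 8.4 3.3 0 -0.18; 8.9 1.7 0 -0.18; 9 0.2 0 -0.18; 9 -1.5 0 -0.18"

```text
time: 13.35
tool_pos: [0.588, 0.2579, 0.1479]
tcp_rot: [-3.14, -0.001, 0.845]
wrist_force: [-0.4, 1.1, -0.7]
width: 0.0008
```

Run:
```python
from h import *
im,s=snap('wrist','w6'); print(s['time'],s['tool_pos'],s['tcp_rot'],s['wrist_force'])
cv2.imwrite('pics/w6b.png',cv2.resize(im,(800,600),interpolation=cv2.INTER_CUBIC))
```

```text
13.35 [0.58799586 0.25787739 0.14785376] [-3.14030081e+00 -7.43332785e-04  8.45237643e-01] [-0.43173528  1.12199294 -0.68372093]
```

View pics/w6b.png

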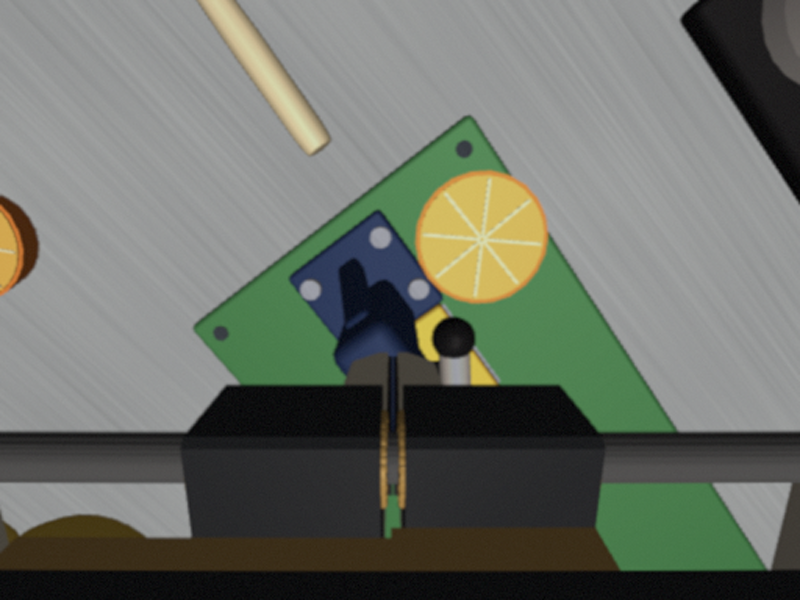

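The bar (455,340) rides flat against the finger back and turns along. Continuing.

Request:
apply_moves:
  series: "8.5 -3.1 0 -0.18; 7.8 -4.6 0 -0.18; 6.9 -5.8 0 -0.18; 5.7 -7 0 -0.18; 4.3 -8 0 -0.18"

```text
time: 14.02
tool_pos: [0.6215, 0.2292, 0.1478]
tcp_rot: [-3.14, -0.001, -0.052]
wrist_force: [-0.3, 0.9, 0.0]
width: 0.0006
```

Request:
apply_moves:
  series: "2.9 -8.5 0 -0.18; 1.3 -9 0 -0.18; -0.3 -9 0 -0.18; 0 0 0 0"

```text
time: 14.52
tool_pos: [0.6251, 0.2013, 0.1477]
tcp_rot: [3.141, -0.0, -0.587]
wrist_force: [0.3, 0.7, -0.5]
width: 0.0006
```

```bash
python3 - <<'E'
from h import *
s=sensors.state(); print(s['tool_pos'],s['tcp_rot'],s['wrist_force'],s['q'])
# back-off + return: phi target: other end at -0.59+pi=2.55 -> phi 2.75
A=np.array([.575,.2075]);p=A+.0503*np.array([np.cos(2.75+.464),np.sin(2.75+.464)]);print(p,(p-s['tool_pos'][:2])*1e3)
E
python3 rows.py 2.75 -0.18 8; python3 rows.py 1.31 -0.1 20
```

```text
[0.62514017 0.2013191  0.14772217] [ 3.14123711e+00 -1.90169649e-04 -5.87362430e-01] [ 0.26671401  0.69155398 -0.46837965] [-0.84973757  0.9074459   1.03541977  1.50569185 -0.81309304  1.20129851
 -1.83910063]
[0.5248318  0.20386109] [-100.30836601    2.54199554]
0.2 9.0 0 -0.180; 1.7 8.9 0 -0.180; 3.4 8.4 0 -0.180; 4.8 7.7 0 -0.180; 6.0 6.7 0 -0.180  -> 1.850
7.2 5.5 0 -0.180; 8.1 4.1 0 -0.180; 8.6 2.6 0 -0.180  -> 1.310
5.0 0.8 0 -0.100; 5.0 0.2 0 -0.100; 5.0 -0.2 0 -0.100; 5.0 -0.7 0 -0.100; 4.9 -1.3 0 -0.100  -> 0.810
4.7 -1.7 0 -0.100; 4.5 -2.1 0 -0.100; 4.3 -2.7 0 -0.100; 4.0 -3.0 0 -0.100; 3.7 -3.4 0 -0.100  -> 0.310
3.4 -3.8 0 -0.100; 2.9 -4.1 0 -0.100; 2.5 -4.3 0 -0.100; 2.1 -4.6 0 -0.100; 1.6 -4.8 0 -0.100  -> -0.190
1.1 -4.9 0 -0.100; 0.6 -4.9 0 -0.100; 0.1 -5.1 0 -0.100; -0.3 -5.0 0 -0.100; -0.9 -4.9 0 -0.100  -> -0.690
```

Request:
apply_moves:
  series: "0.5 6 0 0.1; 0 0 40 0.18; 0 0 25 0.18; -7 0 0 0.18; -7 0 0 0.18"

```text
time: 15.15
tool_pos: [0.6116, 0.2084, 0.2134]
tcp_rot: [-3.141, -0.001, 0.241]
wrist_force: [-0.3, 0.1, 1.4]
width: 0.0006
```

Request:
apply_moves:
  series: "-7 -0.5 0 0.18; -7 -0.5 0 0.18; -7 -0.5 0 0.18; -7 -0.5 0 0.18; -7 -0.5 0 0.18"

```text
time: 15.78
tool_pos: [0.5764, 0.2059, 0.2131]
tcp_rot: [3.141, -0.001, 1.142]
wrist_force: [-0.7, 0.1, 0.1]
width: 0.0004
```

Request:
apply_moves:
  series: "-7 0 0 0.18; -7 0 0 0.18; -7 0 0 0.18; -7 0 0 0.18; -7 0 0 0.18"

```text
time: 16.4
tool_pos: [0.5415, 0.2058, 0.2133]
tcp_rot: [3.14, 0.0, 2.041]
wrist_force: [-0.2, -0.3, 0.0]
width: 0.0006
```

Request:
apply_moves:
  series: "-7 0 0 0.18; -7 0 0 0.18; -2 -1 0 0.18; 0 0 0 0; 0 0 0 0"

```text
time: 17.02
tool_pos: [0.5259, 0.2045, 0.213]
tcp_rot: [3.141, 0.0, 2.569]
wrist_force: [-0.3, -0.5, -0.1]
width: 0.0005
```

Request:
apply_moves:
  series: "-1 -0.5 0 0.18; 0 0 -30 0; 0 0 -25 0; 0 0 -12 0; 0 0 0 0"

```text
time: 17.65
tool_pos: [0.5244, 0.2038, 0.1451]
tcp_rot: [-3.14, -0.001, 2.75]
wrist_force: [-0.4, 0.2, 0.1]
width: 0.0006
```

Request:
apply_moves:
  series: "0.2 9 0 -0.18; 1.7 8.9 0 -0.18; 3.4 8.4 0 -0.18; 4.8 7.7 0 -0.18; 6 6.7 0 -0.18"

```text
time: 18.27
tool_pos: [0.5413, 0.245, 0.1469]
tcp_rot: [3.14, -0.0, 1.844]
wrist_force: [0.1, -1.3, -0.3]
width: 0.0003
```

```bash
python3 rows.py 1.85 -0.1 25
```

```text
3.9 3.2 0 -0.100; 4.1 2.8 0 -0.100; 4.5 2.4 0 -0.100; 4.6 1.9 0 -0.100; 4.8 1.5 0 -0.100  -> 1.350
5.0 0.9 0 -0.100; 5.0 0.5 0 -0.100; 5.0 -0.0 0 -0.100; 5.0 -0.6 0 -0.100; 4.9 -1.0 0 -0.100  -> 0.850
4.8 -1.5 0 -0.100; 4.6 -2.0 0 -0.100; 4.4 -2.4 0 -0.100; 4.1 -2.9 0 -0.100; 3.9 -3.3 0 -0.100  -> 0.350
3.4 -3.6 0 -0.100; 3.1 -4.0 0 -0.100; 2.7 -4.2 0 -0.100; 2.3 -4.5 0 -0.100; 1.8 -4.7 0 -0.100  -> -0.150
1.3 -4.9 0 -0.100; 0.8 -4.9 0 -0.100; 0.3 -5.0 0 -0.100; -0.2 -5.1 0 -0.100; -0.6 -4.9 0 -0.100  -> -0.650
```

Request:
apply_moves:
  series: "3.9 3.2 0 -0.1; 4.1 2.8 0 -0.1; 4.5 2.4 0 -0.1; 4.6 1.9 0 -0.1; 4.8 1.5 0 -0.1"

```text
time: 18.9
tool_pos: [0.563, 0.2571, 0.1468]
tcp_rot: [3.141, -0.001, 1.347]
wrist_force: [-0.3, 0.0, -0.5]
width: 0.0005
```

Request:
apply_moves:
  series: "5 0.9 0 -0.1; 5 0.5 0 -0.1; 5 0 0 -0.1"

```text
time: 19.27
tool_pos: [0.5779, 0.2587, 0.1467]
tcp_rot: [-3.141, -0.002, 1.048]
wrist_force: [-0.7, 1.0, -1.1]
width: 0.0004
```

Request:
apply_moves:
  series: "5 -0.6 0 -0.1; 4.9 -1 0 -0.1"

```text
time: 19.52
tool_pos: [0.5878, 0.2573, 0.1467]
tcp_rot: [-3.141, -0.002, 0.848]
wrist_force: [-1.2, 0.4, -0.7]
width: 0.0007
```

Request:
apply_moves:
  series: "4.8 -1.5 0 -0.1; 4.6 -2 0 -0.1; 4.4 -2.4 0 -0.1"

```text
time: 19.9
tool_pos: [0.6018, 0.2517, 0.1467]
tcp_rot: [-3.14, -0.002, 0.548]
wrist_force: [-0.2, 0.5, -0.8]
width: 0.0007
```

Request:
apply_moves:
  series: "4.1 -2.9 0 -0.1; 3.9 -3.3 0 -0.1"

```text
time: 20.15
tool_pos: [0.6099, 0.2455, 0.1468]
tcp_rot: [-3.14, -0.002, 0.348]
wrist_force: [-0.5, 0.7, -0.3]
width: 0.0002
```

Request:
apply_moves:
  series: "3.4 -3.6 0 -0.1; 3.1 -4 0 -0.1"

```text
time: 20.4
tool_pos: [0.6166, 0.2379, 0.1468]
tcp_rot: [-3.139, -0.002, 0.149]
wrist_force: [-0.4, 0.1, -0.3]
width: -0.0
```

Request:
apply_moves:
  series: "2.7 -4.2 0 -0.1; 2.3 -4.5 0 -0.1; 1.8 -4.7 0 -0.1"

```text
time: 20.78
tool_pos: [0.6235, 0.2244, 0.1469]
tcp_rot: [-3.139, -0.002, -0.151]
wrist_force: [0.8, 1.3, -0.5]
width: 0.0004
```

Request:
apply_moves:
  series: "1.3 -4.9 0 -0.1; 0.8 -4.9 0 -0.1; 0.3 -5 0 -0.1"

```text
time: 21.15
tool_pos: [0.6261, 0.2095, 0.1469]
tcp_rot: [-3.139, -0.001, -0.451]
wrist_force: [0.8, 0.8, -1.0]
width: 0.0006
```

Request:
apply_moves:
  series: "-0.2 -5.1 0 -0.1; -0.6 -4.9 0 -0.1"

```text
time: 21.4
tool_pos: [0.6253, 0.1993, 0.1469]
tcp_rot: [-3.139, -0.001, -0.651]
wrist_force: [0.7, -0.0, -0.7]
width: 0.0009
```

Request:
apply_moves:
  series: "0.5 7 0 0.1; 0 0 40 0.18; 0 0 25 0.18; -7 0 0 0.18; -7 0 0 0.18"

```text
time: 22.02
tool_pos: [0.6113, 0.2059, 0.2124]
tcp_rot: [-3.14, -0.003, 0.177]
wrist_force: [0.2, -0.0, -0.2]
width: 0.0006
```

Request:
apply_moves:
  series: "-7 -0.5 0 0.18; -7 -0.5 0 0.18; -7 -0.5 0 0.18; -7 -0.5 0 0.18; -7 -0.5 0 0.18"

```text
time: 22.65
tool_pos: [0.5761, 0.2032, 0.212]
tcp_rot: [3.14, -0.002, 1.077]
wrist_force: [-0.2, 0.2, -0.2]
width: 0.0005
```

Request:
apply_moves:
  series: "-7 0 0 0.18; -7 0 0 0.18; -7 0 0 0.18; -7 0 0 0.18; -7 0 0 0.18"

```text
time: 23.28
tool_pos: [0.5412, 0.2031, 0.2121]
tcp_rot: [3.139, -0.0, 1.976]
wrist_force: [-0.3, 0.4, 0.6]
width: 0.0003
```

Request:
apply_moves:
  series: "-7 0 0 0.18; -7 0 0 0.18; -2 -1 0 0.18; -0.5 1.5 0 0.17; 0 0 0 0"

```text
time: 23.9
tool_pos: [0.5249, 0.2034, 0.2119]
tcp_rot: [3.139, 0.001, 2.678]
wrist_force: [1.3, -0.2, 0.6]
width: 0.0006
```

Run:
```python
from h import *
s=sensors.state(); print(s['time'],s['tool_pos'],s['tcp_rot'],s['q'])
im,_=snap('scene','s7'); a=im[125:215,240:350]; cv2.imwrite('pics/s7b.png',cv2.resize(a,(733,600),interpolation=cv2.INTER_CUBIC))
im,_=snap('wrist','w7'); cv2.imwrite('pics/w7b.png',cv2.resize(im,(800,600)))
```

```text
23.9 [0.52493945 0.20341858 0.21193124] [3.13937352e+00 1.18732337e-03 2.67777253e+00] [-0.59445566  0.49535403  0.28568793  1.69950964 -0.16420786  0.96773109
  0.8587833 ]
```

View pics/s7b.png

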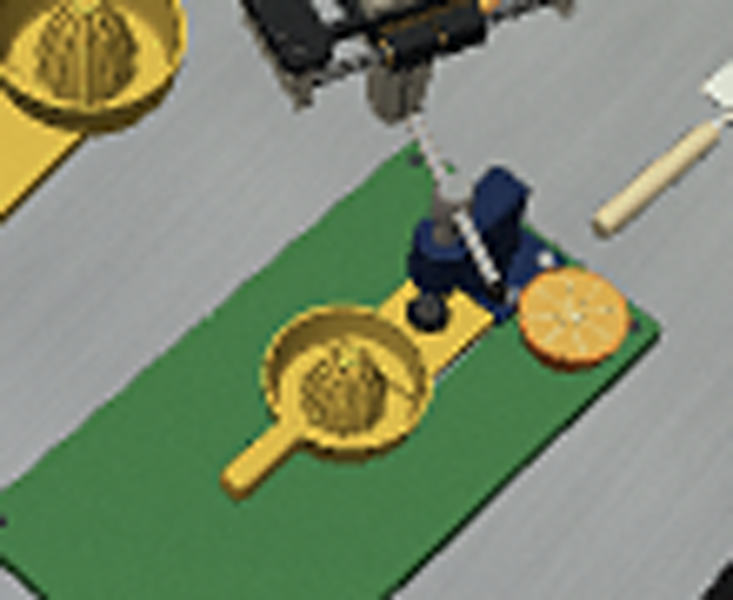

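View pics/w7b.png

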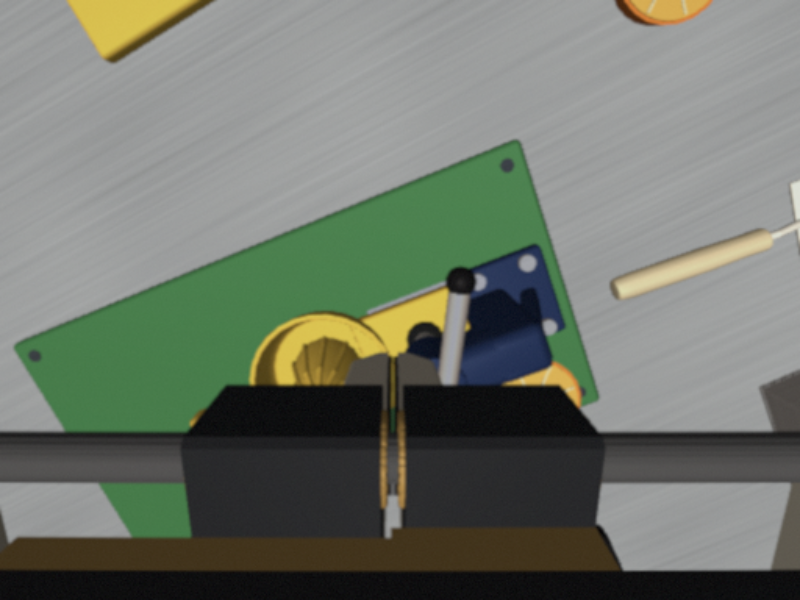

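```bash
python3 rows.py 2.68 -0.1 35
```

```text
0.2 5.0 0 -0.100; 0.8 5.0 0 -0.100; 1.2 4.9 0 -0.100; 1.7 4.7 0 -0.100; 2.2 4.5 0 -0.100  -> 2.180
2.6 4.3 0 -0.100; 3.1 4.0 0 -0.100; 3.4 3.7 0 -0.100; 3.7 3.3 0 -0.100; 4.1 3.0 0 -0.100  -> 1.680
4.4 2.5 0 -0.100; 4.6 2.1 0 -0.100; 4.7 1.6 0 -0.100; 4.9 1.1 0 -0.100; 5.0 0.6 0 -0.100  -> 1.180
5.0 0.1 0 -0.100; 5.1 -0.4 0 -0.100; 4.9 -0.9 0 -0.100; 4.8 -1.3 0 -0.100; 4.7 -1.9 0 -0.100  -> 0.680
4.5 -2.3 0 -0.100; 4.2 -2.7 0 -0.100; 3.9 -3.2 0 -0.100; 3.6 -3.5 0 -0.100; 3.2 -3.9 0 -0.100  -> 0.180
2.8 -4.1 0 -0.100; 2.4 -4.5 0 -0.100; 2.0 -4.6 0 -0.100; 1.4 -4.8 0 -0.100; 1.0 -5.0 0 -0.100  -> -0.320
0.5 -5.0 0 -0.100; -0.1 -5.0 0 -0.100; -0.5 -5.0 0 -0.100; -1.0 -4.9 0 -0.100; -1.6 -4.8 0 -0.100  -> -0.820
```

Request:
apply_moves:
  series: "0 0 -30 0; 0 0 -25 0; 0 0 -15 0; -0.2 3 0 0; 0 0 0 0"

```text
time: 24.62
tool_pos: [0.5248, 0.2069, 0.1415]
tcp_rot: [3.14, 0.001, 2.68]
wrist_force: [0.1, -0.5, 1.0]
width: 0.0003
```

Request:
apply_moves:
  series: "0.2 5 0 -0.1; 0.8 5 0 -0.1; 1.2 4.9 0 -0.1"

```text
time: 25.0
tool_pos: [0.527, 0.221, 0.1418]
tcp_rot: [3.14, 0.001, 2.376]
wrist_force: [-0.3, -0.4, -0.8]
width: 0.0004
```

Request:
apply_moves:
  series: "1.7 4.7 0 -0.1; 2.2 4.5 0 -0.1"

```text
time: 25.25
tool_pos: [0.5308, 0.2303, 0.1418]
tcp_rot: [3.14, 0.0, 2.176]
wrist_force: [-0.8, -0.3, 0.2]
width: 0.0007
```

Request:
apply_moves:
  series: "2.6 4.3 0 -0.1; 3.1 4 0 -0.1"

```text
time: 25.5
tool_pos: [0.5363, 0.2388, 0.1418]
tcp_rot: [3.14, -0.0, 1.977]
wrist_force: [-0.2, -0.7, -0.3]
width: 0.0006
```

Request:
apply_moves:
  series: "3.4 3.7 0 -0.1; 3.7 3.3 0 -0.1"

```text
time: 25.75
tool_pos: [0.5433, 0.2459, 0.1417]
tcp_rot: [3.141, -0.001, 1.777]
wrist_force: [-0.8, -0.3, -0.5]
width: 0.0002
```

Request:
apply_moves:
  series: "4.1 3 0 -0.1; 4.4 2.5 0 -0.1"

```text
time: 26.0
tool_pos: [0.5517, 0.2515, 0.1417]
tcp_rot: [3.141, -0.001, 1.577]
wrist_force: [-0.8, -0.2, 0.5]
width: 0.0005
```

Request:
apply_moves:
  series: "4.6 2.1 0 -0.1; 4.7 1.6 0 -0.1"

```text
time: 26.25
tool_pos: [0.561, 0.2553, 0.1417]
tcp_rot: [3.141, -0.001, 1.377]
wrist_force: [-1.6, -0.4, -1.2]
width: 0.0005
```

Request:
apply_moves:
  series: "4.9 1.1 0 -0.1; 5 0.6 0 -0.1"

```text
time: 26.5
tool_pos: [0.5708, 0.2573, 0.1416]
tcp_rot: [-3.141, -0.001, 1.177]
wrist_force: [-0.1, -0.5, -0.2]
width: 0.0005
```

Request:
apply_moves:
  series: "5 0.1 0 -0.1; 5.1 -0.4 0 -0.1"

```text
time: 26.75
tool_pos: [0.5809, 0.2572, 0.1415]
tcp_rot: [-3.141, -0.002, 0.978]
wrist_force: [-0.2, -0.1, -0.6]
width: 0.0006
```

Request:
apply_moves:
  series: "4.9 -0.9 0 -0.1; 4.8 -1.3 0 -0.1"

```text
time: 27.0
tool_pos: [0.5907, 0.2551, 0.1416]
tcp_rot: [-3.141, -0.002, 0.778]
wrist_force: [-0.4, 0.5, -1.2]
width: 0.0004
```

Request:
apply_moves:
  series: "4.7 -1.9 0 -0.1; 4.5 -2.3 0 -0.1"

```text
time: 27.25
tool_pos: [0.5999, 0.2511, 0.1416]
tcp_rot: [-3.14, -0.002, 0.578]
wrist_force: [-0.2, 0.1, -0.7]
width: 0.0005
```

Request:
apply_moves:
  series: "4.2 -2.7 0 -0.1; 3.9 -3.2 0 -0.1"

```text
time: 27.5
tool_pos: [0.6082, 0.2453, 0.1416]
tcp_rot: [-3.14, -0.002, 0.378]
wrist_force: [0.0, 0.3, 0.4]
width: 0.0005
```

Request:
apply_moves:
  series: "3.6 -3.5 0 -0.1; 3.2 -3.9 0 -0.1"

```text
time: 27.75
tool_pos: [0.6151, 0.2379, 0.1417]
tcp_rot: [-3.139, -0.002, 0.178]
wrist_force: [0.2, 0.4, -0.1]
width: 0.0004
```

Run:
```python
from h import *
im,_=snap('wrist','w8'); cv2.imwrite('pics/w8b.png',cv2.resize(im,(800,600)))
```

```text
(no output)
```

View pics/w8b.png

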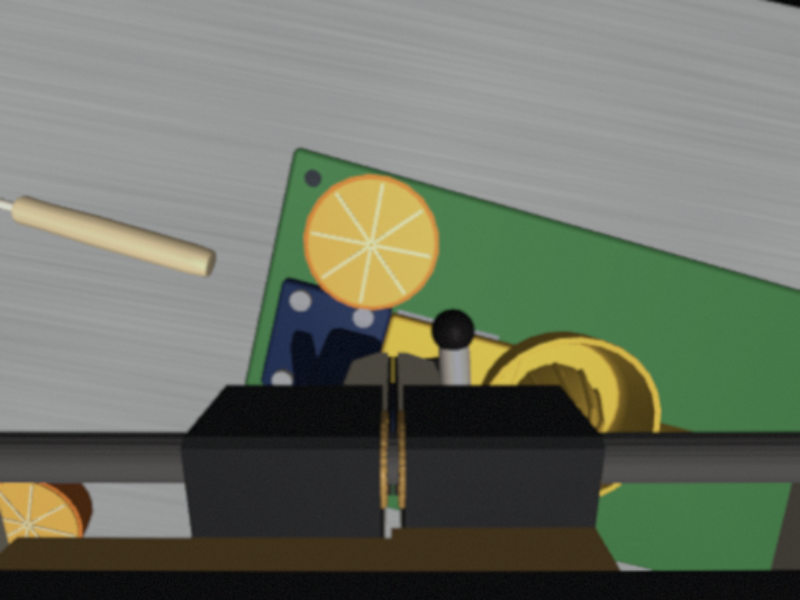

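The bar (453,330) still follows the finger; free so far (about 8.1 mm down).

Request:
apply_moves:
  series: "2.8 -4.1 0 -0.1; 2.4 -4.5 0 -0.1"

```text
time: 28.05
tool_pos: [0.6203, 0.2292, 0.1416]
tcp_rot: [-3.139, -0.002, -0.02]
wrist_force: [-1.0, 0.8, -0.6]
width: 0.0006
```

Request:
apply_moves:
  series: "2 -4.6 0 -0.1; 1.4 -4.8 0 -0.1"

```text
time: 28.3
tool_pos: [0.6238, 0.2196, 0.1415]
tcp_rot: [-3.139, -0.001, -0.221]
wrist_force: [1.2, 0.9, -0.0]
width: 0.0005
```

Request:
apply_moves:
  series: "1 -5 0 -0.1; 0.5 -5 0 -0.1"

```text
time: 28.55
tool_pos: [0.6253, 0.2095, 0.1415]
tcp_rot: [-3.139, -0.001, -0.421]
wrist_force: [-0.4, 0.9, -0.2]
width: 0.0003
```

Request:
apply_moves:
  series: "-0.1 -5 0 -0.1; -0.5 -5 0 -0.1"

```text
time: 28.8
tool_pos: [0.6247, 0.1994, 0.1415]
tcp_rot: [-3.139, -0.001, -0.621]
wrist_force: [0.6, 1.3, 0.1]
width: 0.0006
```

Request:
apply_moves:
  series: "0.5 7 0 0.1; 0 0 40 0.18; 0 0 25 0.18; -7 0 0 0.18; -7 0 0 0.18"

```text
time: 29.42
tool_pos: [0.6108, 0.2059, 0.2071]
tcp_rot: [-3.141, -0.002, 0.208]
wrist_force: [-0.5, -0.9, -1.0]
width: 0.0004
```

Request:
apply_moves:
  series: "-7 0 0 0.18; -7 0 0 0.18; -7 0 0 0.18; -7 0 0 0.18; -7 0 0 0.18"

```text
time: 30.05
tool_pos: [0.5756, 0.2059, 0.2067]
tcp_rot: [3.141, -0.002, 1.108]
wrist_force: [0.2, 0.1, -0.4]
width: 0.0007
```

Request:
apply_moves:
  series: "-7 0 0 0.18; -7 0 0 0.18; -7 0 0 0.18; -7 0 0 0.18; -7 0 0 0.18"

```text
time: 30.68
tool_pos: [0.5408, 0.2057, 0.2068]
tcp_rot: [3.14, -0.0, 2.007]
wrist_force: [-0.5, -0.2, 0.8]
width: 0.0003
```

Request:
apply_moves:
  series: "-7 0 0 0.18; -7 0 0 0.18; -2.5 -1 0 0.18; 0 0 0 0.18; 0 0 0 0"

```text
time: 31.3
tool_pos: [0.5245, 0.2045, 0.2067]
tcp_rot: [3.14, 0.001, 2.718]
wrist_force: [0.5, 0.2, 0.1]
width: 0.0002
```

Request:
apply_moves:
  series: "0 0 -30 0; 0 0 -25 0; 0 0 -13 0; 0 0 0 0; 0 0 0 0"

```text
time: 31.92
tool_pos: [0.5249, 0.2047, 0.1386]
tcp_rot: [3.14, 0.001, 2.719]
wrist_force: [-0.3, 0.2, -0.5]
width: 0.0002
```

```bash
python3 rows.py 2.72 -0.1 5;python3 rows.py 2.22 -0.05 40
python3 - <<'E'
from h import *
im,s=snap('wrist','w9'); cv2.imwrite('pics/w9b.png',cv2.resize(im,(800,600))); print(s['q'])
E
```

```text
0.0 5.0 0 -0.100; 0.6 5.0 0 -0.100; 1.0 4.9 0 -0.100; 1.5 4.8 0 -0.100; 2.0 4.7 0 -0.100  -> 2.220
1.2 2.2 0 -0.050; 1.2 2.2 0 -0.050; 1.4 2.1 0 -0.050; 1.5 2.0 0 -0.050; 1.6 2.0 0 -0.050  -> 1.970
1.7 1.8 0 -0.050; 1.8 1.8 0 -0.050; 1.8 1.7 0 -0.050; 2.0 1.6 0 -0.050; 2.0 1.5 0 -0.050  -> 1.720
2.1 1.4 0 -0.050; 2.1 1.3 0 -0.050; 2.3 1.2 0 -0.050; 2.2 1.0 0 -0.050; 2.4 1.0 0 -0.050  -> 1.470
2.3 0.8 0 -0.050; 2.4 0.7 0 -0.050; 2.5 0.6 0 -0.050; 2.5 0.5 0 -0.050; 2.4 0.4 0 -0.050  -> 1.220
2.5 0.2 0 -0.050; 2.6 0.1 0 -0.050; 2.5 -0.1 0 -0.050; 2.5 -0.1 0 -0.050; 2.5 -0.3 0 -0.050  -> 0.970
2.5 -0.4 0 -0.050; 2.4 -0.5 0 -0.050; 2.5 -0.7 0 -0.050; 2.3 -0.7 0 -0.050; 2.4 -0.9 0 -0.050  -> 0.720
2.3 -1.0 0 -0.050; 2.3 -1.2 0 -0.050; 2.1 -1.2 0 -0.050; 2.2 -1.3 0 -0.050; 2.0 -1.5 0 -0.050  -> 0.470
2.0 -1.5 0 -0.050; 1.9 -1.7 0 -0.050; 1.8 -1.7 0 -0.050; 1.8 -1.8 0 -0.050; 1.6 -1.9 0 -0.050  -> 0.220
[-0.59424789  0.58515413  0.28599489  1.78431989 -0.21855556  0.80108323
  0.94767318]
```

View pics/w9b.png

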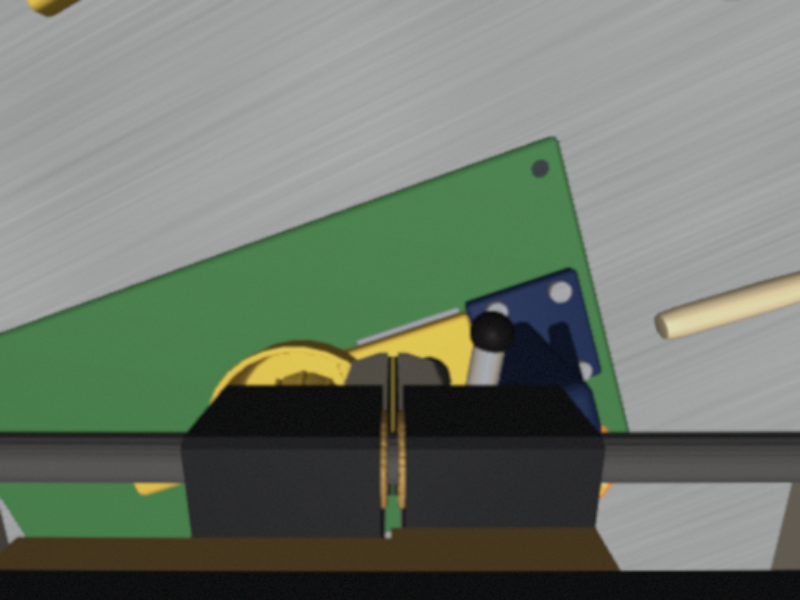

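The ball (491,332) is ahead of the fingers and free of them; the tongue's end (468,315) still meets the frame. Now the slow feeling pass.

Request:
apply_moves:
  series: "0 5 0 -0.1; 0.6 5.5 0 -0.1; 1 4.9 0 -0.1"

```text
time: 32.35
tool_pos: [0.5263, 0.2198, 0.1387]
tcp_rot: [3.14, 0.001, 2.416]
wrist_force: [0.2, -1.0, -0.6]
width: 0.0006
```

Request:
apply_moves:
  series: "1.5 4.8 0 -0.1; 2 4.7 0 -0.1"

```text
time: 32.6
tool_pos: [0.5295, 0.2287, 0.1385]
tcp_rot: [3.141, 0.001, 2.216]
wrist_force: [-0.5, -2.1, -0.0]
width: 0.0005
```

Request:
apply_moves:
  series: "1.2 2.2 0 -0.05; 1.2 2.2 0 -0.05; 1.4 2.1 0 -0.05"

```text
time: 32.98
tool_pos: [0.5325, 0.2348, 0.1384]
tcp_rot: [-3.14, 0.0, 2.067]
wrist_force: [-1.6, -1.5, 1.4]
width: 0.0009
```

Request:
apply_moves:
  series: "1.5 2 0 -0.05; 1.6 2 0 -0.05"

```text
time: 33.22
tool_pos: [0.5351, 0.2385, 0.1383]
tcp_rot: [-3.139, 0.0, 1.967]
wrist_force: [-2.7, -2.3, 2.1]
width: 0.0004
```

Request:
apply_moves:
  series: "1.7 1.8 0 -0.05; 1.8 1.8 0 -0.05"

```text
time: 33.48
tool_pos: [0.5381, 0.242, 0.1383]
tcp_rot: [-3.138, 0.0, 1.867]
wrist_force: [-3.5, -3.0, 2.4]
width: 0.0005
```

Request:
apply_moves:
  series: "1.8 1.7 0 -0.05; 2 1.6 0 -0.05"

```text
time: 33.72
tool_pos: [0.5413, 0.2453, 0.1382]
tcp_rot: [-3.136, 0.001, 1.767]
wrist_force: [-5.3, -2.7, 3.3]
width: 0.0006
```

Run:
```python
import numpy as np
D=[(.5263,.2198,2.416,.2,-1.0),(.5295,.2287,2.216,-.5,-2.1),(.5325,.2348,2.067,-1.6,-1.5),(.5351,.2385,1.967,-2.7,-2.3),(.5381,.242,1.867,-3.5,-3.0),(.5413,.2453,1.767,-5.3,-2.7)]
A=np.array([.575,.2075])
for x,y,ps,fx,fy in D:
    tx=np.array([np.cos(ps),np.sin(ps)]);ty=np.array([np.sin(ps),-np.cos(ps)])
    best=None
    for c in (-.0075,.0075):
        P=np.array([x,y])+tx*c+ty*.0175-A; r=np.hypot(*P); a=np.arctan2(P[1],P[0])-np.arcsin(.005/r)
        if best is None or a<best[0]: best=(a,r,c,P)
    a,r,c,P=best
    F=np.array([fx,fy]); n=np.array([-np.sin(a),np.cos(a)])
    print('cmd %.3f bar %.3f r %.4f corner %.4f Fn %.2f tau_n %.3f tau_cross %.3f'%(ps,a,r,c,F@n,F@n*r,P[0]*fy-P[1]*fx))
```

```text
cmd 2.416 bar 2.428 r 0.0524 corner 0.0075 Fn 0.62 tau_n 0.033 tau_cross 0.037
cmd 2.216 bar 2.237 r 0.0522 corner 0.0075 Fn 1.69 tau_n 0.088 tau_cross 0.095
cmd 2.067 bar 2.103 r 0.0522 corner 0.0075 Fn 2.14 tau_n 0.112 tau_cross 0.114
cmd 1.967 bar 2.012 r 0.0520 corner 0.0075 Fn 3.42 tau_n 0.178 tau_cross 0.182
cmd 1.867 bar 1.920 r 0.0518 corner 0.0075 Fn 4.32 tau_n 0.224 tau_cross 0.231
cmd 1.767 bar 1.829 r 0.0518 corner 0.0075 Fn 5.81 tau_n 0.301 tau_cross 0.306
```

Torque slope 0.52 N·m/rad fits the given stiffness (contact at about 2.29 rad), and the bar is at about 0.27–0.30 N·m, properly snug. Backing off.

Request:
apply_moves:
  series: "-5 -3.5 0 0.06; -6 -4 0 0.06; -4 -3 0 0; 0 0 0 0"

```text
time: 34.22
tool_pos: [0.5285, 0.2363, 0.1382]
tcp_rot: [3.141, -0.0, 1.889]
wrist_force: [0.3, -0.3, 0.4]
width: 0.0007
```

Request:
apply_moves:
  series: "0 0 40 0; 0 0 55 0; 0 0 50 0; -15 -40 0 -0.1; -15 -40 0 -0.1"

```text
time: 34.85
tool_pos: [0.4987, 0.1558, 0.2836]
tcp_rot: [3.139, -0.0, 1.687]
wrist_force: [0.1, 0.7, -0.6]
width: 0.0006
```

Request:
apply_moves:
  series: "20 -30 0 -0.1; 30 0 0 -0.1; 10 0 0 0; 0 0 0 0; 0 0 0 0"

```text
time: 35.48
tool_pos: [0.5576, 0.1268, 0.2825]
tcp_rot: [-3.14, -0.0, 1.491]
wrist_force: [0.2, 0.8, -0.8]
width: 0.0008
```

Run:
```python
from h import *
im,s=snap('wrist','w10'); np.save('w10T.npy',T_wrist(s)); cv2.imwrite('pics/w10b.png',cv2.resize(im,(800,600))); print(s['time'],s['tool_pos'],s['tcp_rot'],s['wrist_force'])
im,_=snap('scene','s10'); a=im[95:245,170:370]; cv2.imwrite('pics/s10b.png',cv2.resize(a,(800,600),interpolation=cv2.INTER_CUBIC))
```

```text
35.475 [0.55755785 0.12678073 0.28251193] [-3.14039519e+00 -2.76853021e-04  1.49120934e+00] [ 0.21059192  0.7718304  -0.76260913]
```

View pics/w10b.png

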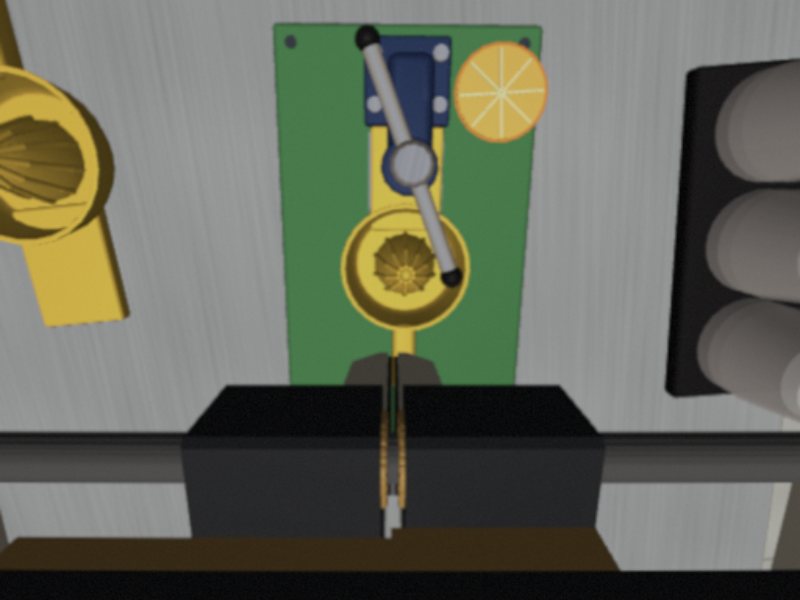

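View pics/s10b.png

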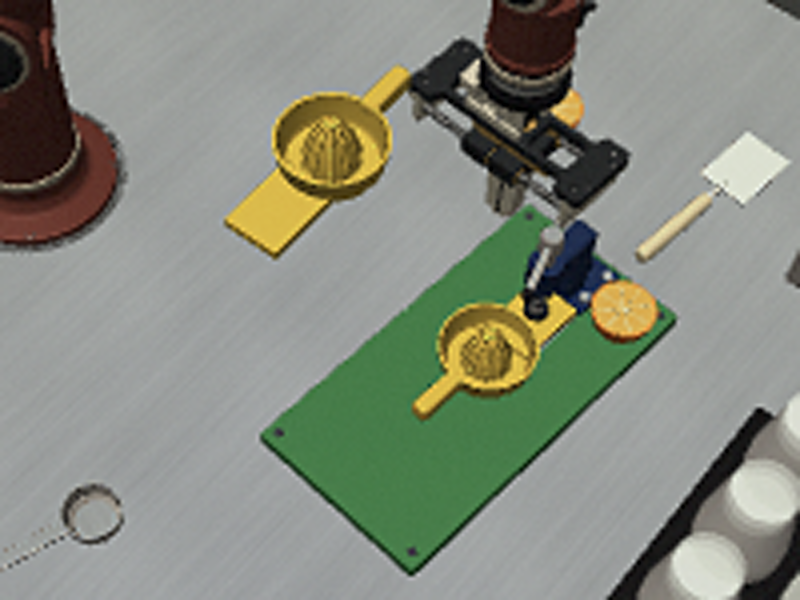

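Run:
```python
from meas import *
im=cv2.imread('pics/w10.png'); T=np.load('w10T.npy'); k=512/800
hsv=cv2.cvtColor(im,cv2.COLOR_BGR2HSV)
y=((hsv[...,0]>18)&(hsv[...,0]<32)&(hsv[...,1]>110)&(hsv[...,2]>70))
g=((hsv[...,0]>45)&(hsv[...,0]<80)&(hsv[...,1]>80))
def show(n,e):
    for x in e: print(n,[np.round(a,4) for a in x])
show('tongueL',edges(im,T,(int(132*k),int(200*k)),(int(340*k),int(400*k)),y,.032)[:1])
show('tongueR',edges(im,T,(int(132*k),int(180*k)),(int(420*k),int(455*k)),y,.032)[1:])
show('handle',edges(im,T,(int(334*k),int(352*k)),(int(375*k),int(430*k)),y,.056))
show('boardL',edges(im,T,(int(30*k),int(350*k)),(int(250*k),int(560*k)),g,.02)[:1])
show('boardR',edges(im,T,(int(190*k),int(350*k)),(int(300*k),int(560*k)),g,.02)[1:])
b=toplane('wrist',[(367*k,38*k),(451*k,277*k)],.159,T); d=(b[0]-b[1])[:2]; print(b.round(4),np.arctan2(d[1],d[0]))
print('reamer',toplane('wrist',[(405*k,274*k)],.079,T))
```

```text
tongueL [np.float32(84.8315), array([0.547 , 0.2154], dtype=float32), array([0.0049, 0.0537])]
tongueR [np.float32(85.607), array([0.6058, 0.2155], dtype=float32), array([0.0045, 0.0371])]
handle [np.float32(85.4309), array([0.5521, 0.0652], dtype=float32), array([0.0012, 0.0156])]
handle [np.float32(86.1393), array([0.5721, 0.0614], dtype=float32), array([0.0011, 0.0156])]
boardL [np.float32(84.9404), array([0.4659, 0.1953], dtype=float32), array([0.0246, 0.2707])]
boardR [np.float32(85.0132), array([0.6728, 0.0933], dtype=float32), array([0.013, 0.146])]
[[0.5557 0.274  0.159 ]
 [0.5949 0.1377 0.159 ]] 1.8509844569172587
reamer [[0.56774677 0.12662808 0.079     ]]
```

Run:
```python
from bench import job
print(job.job_done())
```

```text
the job is handed in; nothing more can be done
None
```

I pushed the smaller juicer, the one standing on the board, along in line with the clamp until its tongue met the back stop. I then turned the T-bar clockwise about 10 rad with shut fingers and left it snug. The job was handed in at about 35.5 s; the hand-in reports no verdict.

- **Seating:** contact with the stop was felt, with the push climbing to about 10 N and no further travel. After clamping, the juicer's axis measured 85–86° against the board's 85.0°, so it sits straight to within about 0.5°.
- **Snugness:** torque rose at about 0.52 N·m/rad once the pad bore on the tongue, close to the 0.50 the task implies. The last moving reading was about 0.30 N·m (upper half of the snug range). Working from the bar's final angle (1.83 rad by touch, 1.85 by picture) gives about 0.26–0.28 N·m. The two differ slightly, but both lie within 0.22–0.32.
- **Other things:** the arm felt no contact except on the handle and the bar. The final pictures show the half orange on the board, the spatula and the big juicer where they were. I did not take a full overhead picture at the end to check the bowl, cup and canister, which were never near the arm's path.

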